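# Lever the stuck die set open with a pry bar

## Task

The upper plate of the die set is stuck on its guide pillars: put the tip of the orange-handled pry bar under the front edge of the upper plate, resting the bar over the blue fulcrum block that stands in front, and press the handle down until the upper plate has risen all the way to the red stop collars, without forcing it hard once it is there. Then take the bar out and lay it flat on the free bench well away from the die set. Lift the plate only with the bar, do not touch the die set with the robot itself, leave the fulcrum block standing where it is and leave the loose parts around it undisturbed.

Things in the scene. Friction and masses are not known exactly. Their poses are not given: they have to be found in the camera images.
- die_set: die set fixed to the bench, 120 mm deep (own x), 170 wide (own y; foot lugs 200), 152 high; origin on the bench under its centre, front looks to own -x. Dark lower plate, top 26 mm above the bench; bright die plate (top 50 mm) set back 35 mm from the front; grey upper plate 22 mm thick. Two 18 mm pillars at own x +34, y +-62 mm with brass bushings and, 16 mm above those, red stop collars
- upper_shoe (a joint): rise of the upper plate in m: 0 closed (start), 0.016 with its bushings against the red collars. It weighs 1 to 2 kg and rubs with about 40 N, so it takes 50 to 60 N upward to move it (about 10 to 25 N down on the end of the bar's handle), and it stays at whatever height it is left
- shoe_edge (a point): middle of the lower front edge of the grey upper plate (small yellow mark above it), 64 mm above the bench when closed; rises with the plate; x points into the die set, z up. Below it is an open slot, 26 to 64 mm above the bench, at least 35 mm deep
- fulcrum: loose blue steel fulcrum block, 0.95 kg, foot 56 x 80 mm, body 34 x 70 mm, 60 mm high, standing in front of the die set with its ridge about parallel to the front edge; origin on the bench under its centre, own y along the ridge, z up
- ridge (a point): top of the fulcrum's bright half-round ridge (radius 10 mm, 70 mm long along own y), at its middle, 60 mm above the bench; 30 to 42 mm in front of the upper plate's edge
- pry_bar: pry bar 240 mm long, 0.35 kg, lying flat on the bench; own x from handle to tip, z up, origin at mid-length in its flat underside. Along x in mm: orange handle -120 to -27 (24 wide, 20 thick), ferrule to -19 (26 wide, 18 thick), steel shank to +56 (18 wide, 12 thick), blade to +120 (26 wide, 8 thick). Balances at about x = -5
- bar_tip (a point): end of the bar's blade, in its underside, at own x = +120 mm
- stator_a: loose stator pack with green end ring, 58 x 58 x 31 mm, a bystander; origin under its centre
- casting_a: loose white casting, 51 x 55 x 42 mm, a bystander; origin under its centre
- casting_b: another such white casting, a bystander
There are look-alikes about, which are no part of the job. There is more than one size of the pry_bar; the job needs the larger. Several things have the shape of the fulcrum; the one meant has the colours described above.

How it is judged:
By the outcome, as a careful person would: the job done as asked, in the order asked, and still so for the second after the job is handed in, with the robot touching nothing.
It also fails if it takes over 67 s, if anything falls off the work surface, if the arm or the gripper's body presses on something with over 40 N, if the wrist force passes 120 N, or if a joint passes its speed limit or range.

## Robot

A 7-joint arm with a two-finger parallel gripper is mounted at the origin on a cart in front of the work surface, level with it; the furniture and walls round the work are solid. World frame = base frame: x ahead of the robot, y to its left, z up, the work surface at z = 0. Lengths are in m, angles in rad, forces in N, time in s.
With the tool pointing down it reaches from about 0.425 to 0.925 m from the base axis. Payload 6.8 kg.
Tool frame: the origin (TCP) lies on the front face of the gripper's body, between the roots of the fingers; the fingertips stand 73 mm ahead of it and the grasp point (between the pads) lies 54 mm ahead of it (env.nose_length is the distance from the TCP to the fingertips, in m); z points along the fingers, y is the direction in which the jaws open and shut (so a half turn about z gives the same grasp; the last joint's range is limited). The gripper opens to 85 mm and grips with 20 to 120 N. Pads are 22 mm wide; open, the fingers measure 114 mm over their backs; the gripper's body (76 mm by 85 mm) begins 54 mm behind the grasp point. The pads swing forward as they close: fully open they stand 13 mm farther back than shut.
Start: joints at [1.033, 0.477, 0.022, 1.555, -0.011, 1.109, -0.083], TCP at [0.281, -0.614, 0.304] pointing down, gripper open.
Joint ranges: [-2.96, 2.96], [-0.34, 2.1], [-1.41, 1.46], [0.24, 2.44], [-1.37, 4.51], [0.17, 1.92], [-2.96, 2.96]. Speed limits (rad/s): [2.39, 2.39, 3.14, 3.14, 3.14, 3.14, 3.14].

## Interface

Orientations are given as a unit quaternion [w, x, y, z].
In Python, from cell import env, kin, camera, calibration, job gives the robot as it stands. The module is installed in compiled form; this text tells all that it offers. Calls block until the motion is done:
- env.reach(position, orientation): joint-space move of the TCP to a pose.
- env.movel(position, velocity=0.15, rot=None, stop_force=None): straight line of the TCP; rot=None keeps the orientation; velocity is the mean speed in m/s. With stop_force (N) it stops when the force on the tool has changed by that much, and returns True; else False.
- env.goto_joints(angles): joint-space move.
- env.grip(opening, f_grip=None): finger opening in m; f_grip is the grip in N (None keeps the last); returns when the fingers have stopped.
- env.dwell(seconds).
- kin.inverse_kinematics(position, orientation): joint angles nearest the present ones, or None.
- env.get_state(): the state.
- camera(name): name is "scene" or "side" or "wrist"; returns (picture, depth): 384x512x3 uint8, blue, green, red; 384x512 float32, m along the optical axis (not along the pixel's ray), 0 where there is no reading.
- calibration(name): a dict with "fx", "fy", "cx", "cy" (pixels), "k1" (the pictures are not rectified: a ray, as slopes to the right and down, at radius r is drawn at 1 + k1 r^2 times it, then the intrinsics apply), "rvec" (rotation vector, rad) and "tvec" (3), from world to camera coordinates, as OpenCV has them. Camera axes: x right, y down, z forward; pixel columns grow to the right and rows downward; lengths in m; the calibration is good to about 2 mm. A picture is of the moment at which its call begins: read the wrist's pose just before it. calibration takes no time and is no camera call; for the wrist camera it gives the pose at the moment of the call.
A pose or a line that the arm cannot do raises env.PlanningError and nothing moves.
- job.job_done(): hands the job in, once; it reports no verdict.
The state is a dict: "time": time; "qpos": joint angles; "joint_velocities": joint speeds; "joint_torque": joint torques, N m; "tcp_pos": TCP position; "orientation": TCP orientation; "force": force on the tool from outside, world axes, zero at the start; "torque": the same for the moment, N m; "opening": finger opening in m.
Only numpy, scipy, OpenCV 4.12 (cv2) and the standard library are available. Lean on these libraries where they do the work, as an engineer would, in place of code of your own. Each camera call takes 0.05 s, during which the arm holds its last target.

## Working session

There is one attempt and no reset: what is moved stays moved. The work goes in short steps, each a Python script; the robot and the scene stay as the last script left them, time stands still between calls to the robot, and variables do not carry over. Pictures are saved under pics/ and viewed, and the job is handed in when it is done.

```bash
ls; mkdir -p pics
python3 - <<'E'
from cell import env,kin,camera,calibration,job
import cv2,numpy as np
for n in ["scene","side","wrist"]:
    c=calibration(n); print(n,{k:np.round(v,4).tolist() for k,v in c.items()})
    p,d=camera(n); cv2.imwrite(f"pics/{n}0.png",p); np.save(f"pics/{n}0.npy",d)
s=env.get_state(); print({k:np.round(v,3).tolist() for k,v in s.items()})
E
```

```text
pics
scene {'fx': 417.2198, 'fy': 417.2198, 'cx': 261.7718, 'cy': 183.613, 'k1': -0.1518, 'rvec': [1.0595, -2.4359, 1.026], 'tvec': [0.292, 0.3446, 0.7423]}
side {'fx': 480.1475, 'fy': 480.1475, 'cx': 244.512, 'cy': 190.9217, 'k1': -0.0771, 'rvec': [2.1732, 0.0508, -0.0523], 'tvec': [-0.503, 0.0175, 1.2898]}
wrist {'fx': 291.248, 'fy': 291.248, 'cx': 257.3635, 'cy': 196.3618, 'k1': -0.0563, 'rvec': [-2.4064, 1.543, 0.2533], 'tvec': [-0.6754, -0.0417, 0.3812]}
{'time': 0.15, 'qpos': [1.033, 0.478, 0.022, 1.556, -0.011, 1.109, -0.083], 'joint_velocities': [-0.001, -0.003, -0.001, -0.004, -0.001, -0.002, -0.002], 'joint_torque': [0.003, -59.692, 1.611, -28.149, 0.013, 0.007, -0.0], 'tcp_pos': [0.281, -0.613, 0.303], 'orientation': [-0.001, 0.977, 0.213, -0.0], 'force': [-0.348, -0.429, -0.164], 'torque': [-0.01, 0.027, -0.017], 'opening': 0.085}
```

View pics/scene0.png

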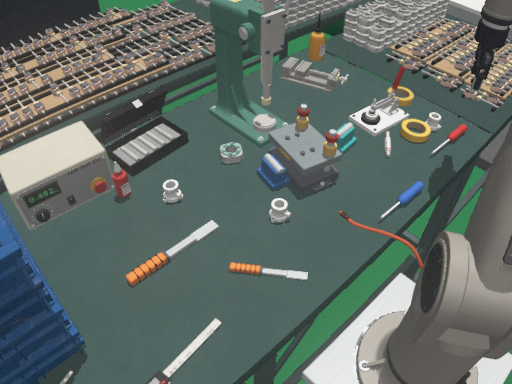

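View pics/side0.png

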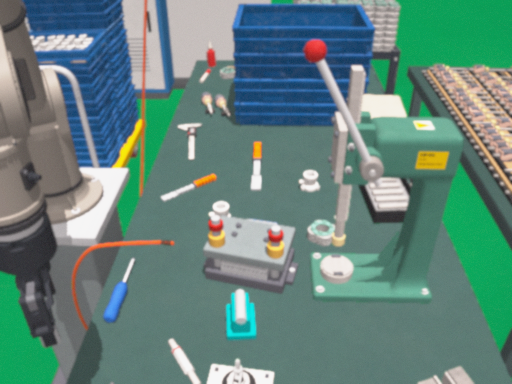

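View pics/wrist0.png

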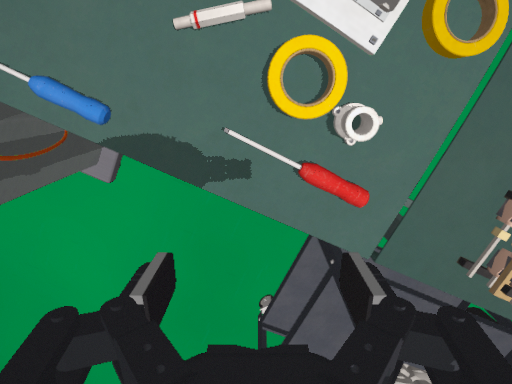

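Scene: the die set is at (305,155). A blue block stands in front at (272,172), and a teal look-alike behind at (345,135). The large orange bar is at (172,253) and a small bar at (268,271). I'll measure these and enlarge.

```bash
cat > h.py <<'E'
import cv2,numpy as np
from scipy.spatial.transform import Rotation as R
def ext(c): 
    r=R.from_rotvec(np.ravel(c["rvec"])).as_matrix(); t=np.ravel(c["tvec"]); return r,t
def rays(c,uv):
    uv=np.asarray(uv,float).reshape(-1,2)
    K=np.array([[c["fx"],0,c["cx"]],[0,c["fy"],c["cy"]],[0,0,1]])
    return cv2.undistortPoints(uv.reshape(-1,1,2),K,np.array([c["k1"],0,0,0.])).reshape(-1,2)
def onplane(c,uv,z):
    s=rays(c,uv); r,t=ext(c); o=-r.T@t; d=np.c_[s,np.ones(len(s))]@r
    return o+d*((z-o[2])/d[:,2])[:,None]
def depthpts(c,uv,dep):
    uv=np.asarray(uv).reshape(-1,2); s=rays(c,uv); r,t=ext(c)
    z=dep[uv[:,1].astype(int),uv[:,0].astype(int)]
    P=np.c_[s,np.ones(len(s))]*z[:,None]; return (P-t)@r
def proj(c,P):
    K=np.array([[c["fx"],0,c["cx"]],[0,c["fy"],c["cy"]],[0,0,1]])
    return cv2.projectPoints(np.asarray(P,float).reshape(-1,1,3),np.ravel(c["rvec"]),np.ravel(c["tvec"]),K,np.array([c["k1"],0,0,0.]))[0].reshape(-1,2)
def hsv(p): return cv2.cvtColor(p,cv2.COLOR_BGR2HSV)
def qz(yaw_y): # tool down, jaw axis y at angle yaw_y in world xy
    y=np.array([np.cos(yaw_y),np.sin(yaw_y),0]); z=np.array([0,0,-1.]); x=np.cross(y,z)
    return quat(np.c_[x,y,z])
def quat(M):
    q=R.from_matrix(M).as_quat(); return np.array([q[3],q[0],q[1],q[2]])
E
python3 - <<'E'
from h import *
from cell import calibration
p=cv2.imread("pics/scene0.png"); d=np.load("pics/scene0.npy"); c=calibration("scene")
a=cv2.resize(p[95:205,215:370],None,fx=5,fy=5,interpolation=cv2.INTER_CUBIC); cv2.imwrite("pics/c1.png",a)
b=cv2.resize(p[210:300,115:320],None,fx=3.8,fy=3.8,interpolation=cv2.INTER_CUBIC); cv2.imwrite("pics/c2.png",b)
H=hsv(p)
def comp(m,name):
    n,l,st,ce=cv2.connectedComponentsWithStats(m.astype(np.uint8))
    for i in range(1,n):
        if st[i,4]>60:
            v,u=np.nonzero(l==i); P=depthpts(c,np.c_[u,v],d); print(name,st[i],ce[i].round(1),np.median(P,0).round(3),P.max(0).round(3),P.min(0).round(3))
comp((H[...,0]<16)&(H[...,1]>150)&(H[...,2]>120),"or")
comp((H[...,0]>100)&(H[...,0]<125)&(H[...,1]>130)&(H[...,2]>70),"bl")
comp((H[...,0]>84)&(H[...,0]<97)&(H[...,1]>130)&(H[...,2]>90),"teal")
E
```

```text
or [448 125  19  15 129] [457.1 132. ] [ 0.297 -0.698  0.022] [ 0.312 -0.658  0.027] [ 0.289 -0.752  0.012]
or [348 219  74  48 226] [389.7 237.9] [ 0.209 -0.207  0.019] [0.338 0.416 0.763] [ 0.    -0.923 -0.803]
or [126 253  40  32 431] [145.1 268.4] [0.521 0.252 0.018] [0.551 0.416 0.763] [ 0.     0.202 -0.004]
or [230 263  30  10 196] [244.2 267.3] [0.385 0.09  0.012] [0.413 0.113 0.015] [0.358 0.065 0.001]
bl [398 181  25  24 266] [410.3 192.4] [ 0.259 -0.361  0.022] [0.276 0.416 0.763] [ 0.    -0.444 -0.002]
bl [   0  202   84  182 7303] [ 28.8 314.9] [0.454 0.474 0.164] [0.866 0.592 0.763] [ 0.     0.416 -0.003]
teal [340 137  16  14  72] [348.2 143.7] [ 0.494 -0.405  0.014] [ 0.505 -0.368  0.019] [ 0.486 -0.442  0.007]
```

View pics/c1.png

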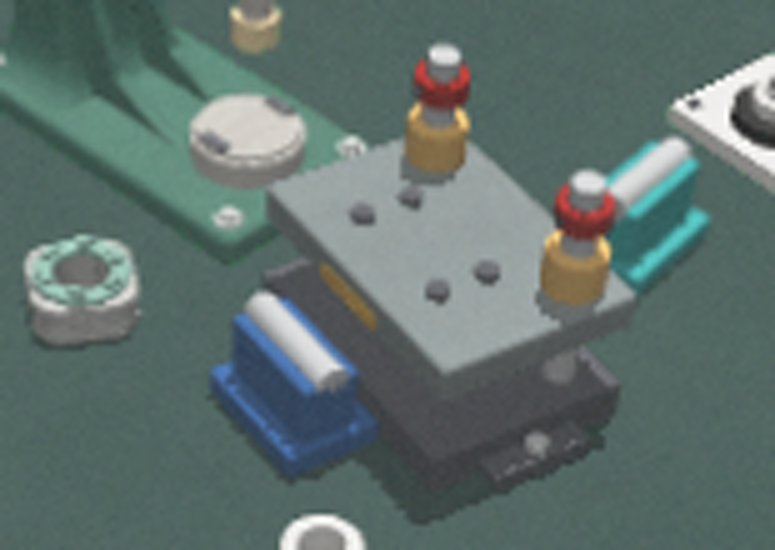

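View pics/c2.png

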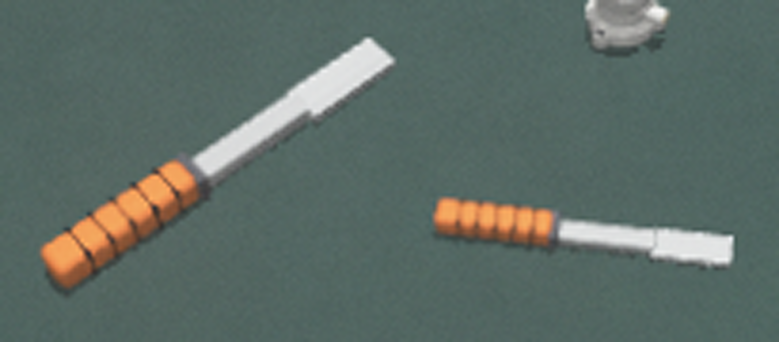

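Crop c1: the blue block with the bright ridge stands at the front, on the yellow-mark side of the die set. That makes it the fulcrum, and the teal block behind is a look-alike. Crop c2: the left bar is clearly larger than the right one, so it is the pry bar. Next I'll compute poses.

Run:
```python
from h import *
from cell import calibration
p=cv2.imread("pics/scene0.png"); d=np.load("pics/scene0.npy"); c=calibration("scene")
f=lambda a,s,o:(np.array(a)/s+np.array(o)-0.4)
pl=f([(270,192),(445,362),(632,292),(475,142)],5,(215,95))
P=onplane(c,pl,0.086); print("plate",P.round(4).tolist()); print([np.linalg.norm(P[i]-P[(i+1)%4]).round(4) for i in range(4)])
print("depth z", depthpts(c,np.array([[290,150],[305,150],[310,160]]),d).round(4).tolist())
rg=f([(258,297),(333,373)],5,(215,95)); Q=onplane(c,rg,0.058); print("ridge",Q.round(4).tolist(),np.linalg.norm(Q[0]-Q[1]))
u=np.array([[270,158],[273,161],[276,164]]);print("ridge depth",depthpts(c,u,d).round(4).tolist())
b=f([(368,38),(395,62)],3.8,(115,210)); B=onplane(c,b,0.008); print("tip",B.round(4).tolist(),np.linalg.norm(B[0]-B[1]))
H=hsv(p); m=np.zeros(p.shape[:2],bool); m[245:295,120:175]=((H[...,0]<16)&(H[...,1]>150))[245:295,120:175]
v,u=np.nonzero(m); T=onplane(c,np.c_[u,v],0.015); print("handle c",T.mean(0).round(4)); t=B.mean(0); ax=t-T.mean(0); print(np.linalg.norm(ax),np.degrees(np.arctan2(ax[1],ax[0])))
for nm,uv in dict(castA=(172,186),castB=(279,208),stat=(231,152)).items(): print(nm,onplane(c,[uv],0.03).round(3).tolist())
```

```text
plate [[0.6173, -0.204, 0.086], [0.4647, -0.174, 0.086], [0.4363, -0.2829, 0.086], [0.5743, -0.3181, 0.086]]
[np.float64(0.1556), np.float64(0.1126), np.float64(0.1424), np.float64(0.1219)]
depth z [[0.5316, -0.1962, 0.0853], [0.5054, -0.2236, 0.0862], [0.4732, -0.2071, 0.0833]]
ridge [[0.5834, -0.1635, 0.058], [0.5162, -0.151, 0.058]] 0.06834038895550931
ridge depth [[0.5648, -0.1592, 0.0588], [0.5512, -0.1566, 0.059], [0.5382, -0.1545, 0.0586]]
tip [[0.5404, 0.0557, 0.008], [0.514, 0.0555, 0.008]] 0.026372400092214213
handle c [0.5239 0.2502 0.015 ]
0.19471574039174536 -89.0330191507348
castA [[0.677, 0.071, 0.03]]
castB [[0.445, -0.074, 0.03]]
stat [[0.677, -0.122, 0.03]]
```

```bash
cat >> h.py <<'E'
def toolM(head,pitch,flip):
    """bar heading (rad), pitch>0 = tip up; tool x along +-bar, z = -bar up"""
    bx=np.array([np.cos(head)*np.cos(pitch),np.sin(head)*np.cos(pitch),np.sin(pitch)])
    by=np.array([-np.sin(head),np.cos(head),0]); bz=np.cross(bx,by)
    s=-1 if flip else 1
    x=s*bx; z=-bz; y=np.cross(z,x); return np.c_[x,y,z],bx,by,bz
E
python3 - <<'E'
from h import *
from cell import env,kin,calibration
s=env.get_state(); M=R.from_quat(np.roll(s["orientation"],-1)).as_matrix(); r,t=ext(calibration("wrist")); o=-r.T@t
print("cam in tool",(M.T@(o-s["tcp_pos"])).round(4)); print("cam axes in tool (cols x,y,z)\n",(M.T@r.T).round(3))
for flip in (0,1):
    for nm,pos,h,pi in [("grasp",(0.524,0.25,0.09),-89,0),("hov",(0.524,0.25,0.25),-89,0),("pre",(0.576,-0.02,0.2),-100.5,-12),("low",(0.576,-0.02,0.1),-100.5,14),("hi",(0.576,-0.02,0.16),-100.5,-14),("back",(0.59,0.06,0.18),-100.5,-14),("view",(0.57,-0.05,0.35),-100.5,0)]:
        q=kin.inverse_kinematics(np.array(pos),quat(toolM(np.radians(h),np.radians(pi),flip)[0])); print(flip,nm,None if q is None else np.round(q,2))
E
```

```text
cam in tool [ 0.0821  0.001  -0.0711]
cam axes in tool (cols x,y,z)
 [[ 0.001 -0.948 -0.318]
 [ 1.     0.     0.001]
 [-0.001 -0.318  0.948]]
0 grasp [ 0.26  0.99 -1.2   1.88  1.06  1.1   1.78]
0 hov [ 0.28  0.67 -1.18  1.79  0.68  1.16  2.04]
0 pre [-0.8   0.86  1.27  1.96 -1.12  1.24 -2.37]
0 low [ 0.63  0.99 -1.19  1.86  1.16  1.33  1.94]
0 hi [-0.07  0.5   0.13  1.94 -0.47  0.73 -2.93]
0 back [ 0.72  0.81 -1.19  1.85  0.68  0.91  2.25]
0 view [ 0.84  0.51 -1.18  1.7   0.5   1.27  2.51]
1 grasp [-0.03  0.72 -0.71  1.89  0.66  0.78 -1.08]
1 hov [ 0.2   0.59 -1.02  1.79  0.56  1.09 -1.01]
1 pre [ 0.4   0.48 -0.5   1.88  0.03  0.78 -0.24]
1 low [ 0.07  0.63 -0.33  1.89  0.58  0.83 -0.82]
1 hi [ 0.41  0.54 -0.49  1.9   0.01  0.7  -0.2 ]
1 back [ 0.29  0.53 -0.52  1.87  0.04  0.71 -0.37]
1 view [ 0.38  0.31 -0.49  1.73  0.16  1.15 -0.35]
```

Run:
```python
from h import *
from cell import env,kin,camera,calibration
c=calibration("scene"); d=np.load("pics/scene0.npy")
print("press pts",depthpts(c,np.array([[260,146],[283,132],[212,110],[267,100],[270,60],[262,20],[240,10],[285,40]]),d).round(3).tolist())
ridge=np.array([0.5498,-0.157]); h=np.radians(-100.5); dr=np.array([np.cos(h),np.sin(h)])
tp=np.r_[ridge-0.05*dr,0.34]
Q=quat(toolM(h,0,1)[0])
try:
    env.reach(tp,Q)
except env.PlanningError as e: print("ERR",e)
s=env.get_state(); print(s["time"],s["tcp_pos"],s["qpos"].round(2) if hasattr(s["qpos"],"round") else s["qpos"])
w=calibration("wrist"); p,dd=camera("wrist"); cv2.imwrite("pics/w1.png",p); np.save("pics/w1.npy",dd); np.save("pics/w1c.npy",w,allow_pickle=True)
cv2.imwrite("pics/w1b.png",cv2.resize(p,(800,600),interpolation=cv2.INTER_CUBIC))
```

```text
press pts [[0.66, -0.214, 0.01], [0.595, -0.236, 0.085], [0.88, -0.216, 0.019], [0.696, -0.272, 0.121], [0.696, -0.28, 0.241], [0.69, -0.243, 0.362], [0.768, -0.242, 0.364], [1.176, -0.849, -0.052]]
2.225 [ 0.55874634 -0.10953838  0.33975323] [ 0.44  0.3  -0.44  1.75  0.14  1.12 -0.23]
```

View pics/w1b.png

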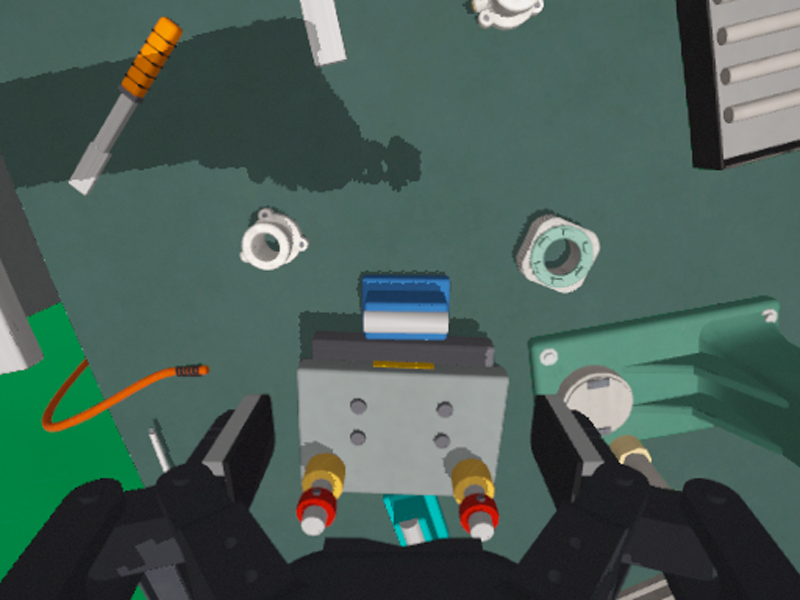

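Run:
```python
from h import *
c=np.load("pics/w1c.npy",allow_pickle=True).item(); p=cv2.imread("pics/w1.png"); d=np.load("pics/w1.npy"); H=hsv(p)
a=cv2.resize(p[170:260,180:335],None,fx=5,fy=5,interpolation=cv2.INTER_CUBIC); cv2.imwrite("pics/c3.png",a)
# yellow mark
m=(H[...,0]>18)&(H[...,0]<32)&(H[...,1]>150); m[:225]&=True; m[:220]=0;m[240:]=0
v,u=np.nonzero(m); print("mark px",u.min(),u.max(),v.mean(),"at z=.07",onplane(c,[[u.mean(),v.mean()]],0.070).round(4))
# ridge
m=(H[...,1]<60)&(H[...,2]>170); m[:190]=0;m[220:]=0;m[:,:225]=0;m[:,295:]=0
v,u=np.nonzero(m); print("ridge px",u.min(),u.max(),v.min(),v.max()); P=depthpts(c,np.c_[u,v],d); print(np.median(P,0),P.max(0))
top=P[P[:,2]>0.057]; print("ridge top depth",top.mean(0))
r=cv2.minAreaRect(np.c_[u,v].astype(np.float32)); print(r)
# depth plane of plate: front edge
for uu in range(200,320,15):
    col=d[:,uu]; 
    vv=np.arange(200,260); PP=depthpts(c,np.c_[np.full(60,uu),vv],d); k=np.nonzero(PP[:,2]>0.080)[0]; print(uu,vv[k[0]],onplane(c,[[uu,vv[k[0]]-.5]],0.086).round(4).tolist())
```

```text
mark px 49 277 233.1656050955414 at z=.07 [[ 0.5414 -0.1915  0.07  ]]
ridge px 233 286 201 213
[ 0.55119021 -0.16043694  0.06010682] [ 0.58695458 -0.02997227  0.41075723]
ridge top depth [ 0.5519006  -0.16036417  0.06052752]
((259.48236083984375, 206.8294219970703), (53.20072937011719, 11.42294692993164), 1.2188751697540283)
200 234 [[0.4759, -0.1719, 0.086]]
215 235 [[0.4939, -0.1766, 0.086]]
230 236 [[0.5118, -0.1813, 0.086]]
245 236 [[0.53, -0.1847, 0.086]]
260 220 [[0.5521, -0.167, 0.086]]
275 237 [[0.5661, -0.1929, 0.086]]
290 205 [[0.5906, -0.1546, 0.086]]
305 224 [[0.6049, -0.1824, 0.086]]
```

View pics/c3.png

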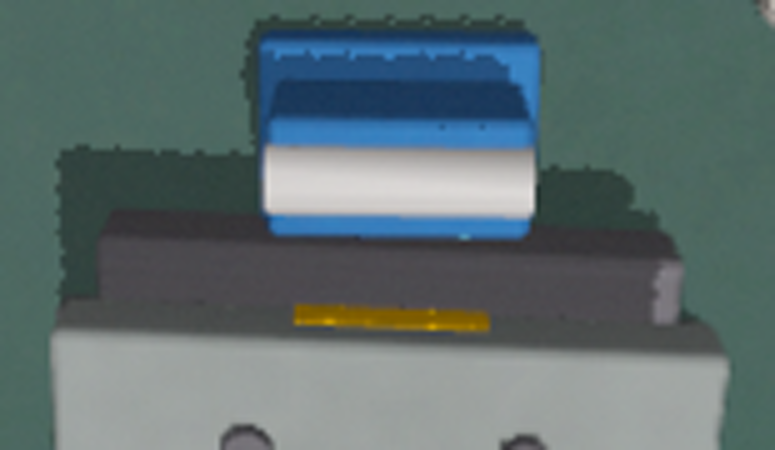

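Run:
```python
from h import *
c=np.load("pics/w1c.npy",allow_pickle=True).item()
f=lambda a:np.array(a)/5+np.array([180,170])-0.4
T=onplane(c,f([(52,332),(728,355)]),0.086); print("top edge",T.round(4).tolist(),np.linalg.norm(T[1]-T[0]))
B=onplane(c,f([(60,300),(715,325)]),0.064); print("bot edge",B.round(4).tolist(),np.linalg.norm(B[1]-B[0]))
print("mark",onplane(c,f([(293,318),(490,318)]),0.070).round(4).tolist())
Rg=onplane(c,f([(265,181),(535,181)]),0.0515); print("ridge",Rg.round(4).tolist(),Rg.mean(0),np.linalg.norm(Rg[1]-Rg[0]))
Lf=onplane(c,f([(100,237),(680,260)]),0.026); print("lower plate top front",Lf.round(4).tolist(),np.linalg.norm(Lf[1]-Lf[0]))
for E in (T,B,Rg,Lf):
    e=E[1]-E[0]; print("normal heading",np.degrees(np.arctan2(e[1],e[0]))-90, "gap from ridge", np.dot(E.mean(0)-Rg.mean(0),[np.cos(np.radians(-100.5)),np.sin(np.radians(-100.5)),0]).round(4))
```

```text
top edge [[0.4628, -0.1729, 0.086], [0.6267, -0.2102, 0.086]] 0.16804526911962284
bot edge [[0.4598, -0.174, 0.064], [0.6278, -0.2129, 0.064]] 0.17248244926378556
mark [[0.5198, -0.1875, 0.07], [0.5698, -0.1969, 0.07]]
ridge [[0.5178, -0.1557, 0.0515], [0.5877, -0.1688, 0.0515]] [ 0.55271946 -0.16226484  0.0515    ] 0.07109804659975529
lower plate top front [[0.4636, -0.1727, 0.026], [0.626, -0.2104, 0.026]] 0.16670076838038245
normal heading -102.80002252033287 gap from ridge 0.0302
normal heading -103.04236188583124 gap from ridge 0.0323
normal heading -100.6357486451361 gap from ridge 0.0
normal heading -103.09707262262502 gap from ridge 0.0302
```

c3: ridge at crop (265–535, 181), yellow mark at (293–490, 318), plate front edge at about 2° to the ridge. The ridge measures 71 mm long and the gap 30–32 mm, both matching the description. Next is the bar.

Run:
```python
from h import *
from cell import env,kin,camera,calibration
h=np.radians(-89.0); Q=quat(toolM(h,0,1)[0])
env.reach(np.array([0.5235,0.2556,0.24]),Q)
s=env.get_state(); print(s["time"],s["tcp_pos"],np.round(s["qpos"],2),np.round(s["force"],2))
w=calibration("wrist"); p,dd=camera("wrist"); cv2.imwrite("pics/w2.png",p); np.save("pics/w2.npy",dd); np.save("pics/w2c.npy",w,allow_pickle=True)
cv2.imwrite("pics/w2b.png",cv2.resize(p,(800,600),interpolation=cv2.INTER_CUBIC))
```

```text
3.6833 [0.52460188 0.25388964 0.24017531] [-0.09  0.46 -0.61  1.81  0.32  0.97 -0.82] [-0.06  0.23  0.14]
```

View pics/w2b.png

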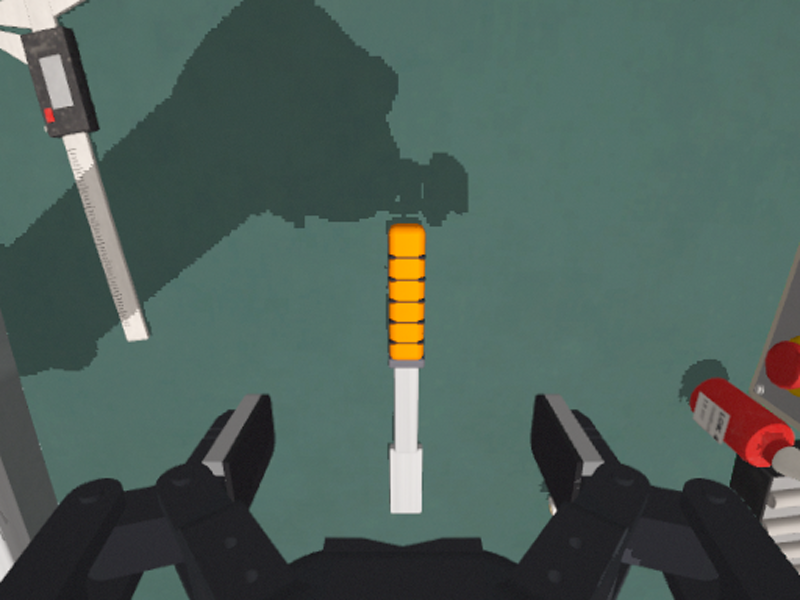

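Run:
```python
from h import *
c=np.load("pics/w2c.npy",allow_pickle=True).item(); p=cv2.imread("pics/w2.png"); H=hsv(p)
m=(H[...,0]<25)&(H[...,1]>170)&(H[...,2]>150); m[:,:230]=0;m[:,290:]=0
v,u=np.nonzero(m); print(u.min(),u.max(),v.min(),v.max())
He=onplane(c,[[(u.min()+u.max())/2,v.min()-.5]],0.016)[0]
def rowc(a): 
    k=(v>=a)&(v<a+6); return [u[k].mean(),a+2.5]
A=onplane(c,[rowc(v.min()+10),rowc(v.max()-12)],0.020); print("handle axis",A.round(4).tolist())
m2=(H[...,1]<50)&(H[...,2]>190); m2[:235]=0; m2[335:]=0; m2[:,:240]=0;m2[:,280:]=0
v2,u2=np.nonzero(m2); print(u2.min(),u2.max(),v2.min(),v2.max()); k=v2>v2.max()-25
Tp=onplane(c,[[u2[k].mean(),v2.max()+.5]],0.008)[0]; 
e=Tp-He; print("end",He.round(4),"tip",Tp.round(4),"len",np.hypot(*e[:2]),"heading",np.degrees(np.arctan2(e[1],e[0])))
a=A[1]-A[0]; print(np.degrees(np.arctan2(a[1],a[0])))
```

```text
249 271 143 229
handle axis [[0.5278, 0.2803, 0.02], [0.5292, 0.2104, 0.02]]
250 269 236 327
end [0.5276 0.2928 0.016 ] tip [0.5314 0.0511 0.008 ] len 0.2417246017115394 heading -89.10379749516206
-88.83840374769493
```

Run:
```python
from h import *
from cell import env,kin,camera,calibration
h=np.radians(-89.0); Q=quat(toolM(h,0,1)[0]); print(env.nose_length)
s=env.get_state()["tcp_pos"]
env.movel(np.array([0.5281,0.2520,0.12]),velocity=0.2,rot=Q)
st=env.movel(np.array([0.5281,0.2520,0.0765]),velocity=0.1,rot=Q,stop_force=8); print("stop",st)
s=env.get_state(); print(s["time"],s["tcp_pos"],np.round(s["force"],2))
env.grip(0.0,f_grip=90)
s=env.get_state(); print(s["time"],s["tcp_pos"],np.round(s["force"],2),s["opening"],s["orientation"])
env.movel(np.array([0.5281,0.2520,0.20]),velocity=0.2,rot=Q)
s=env.get_state(); print(s["time"],s["tcp_pos"],np.round(s["force"],2),np.round(s["torque"],2),s["opening"])
for n in ("wrist","side"):
    w=calibration(n); p,dd=camera(n); cv2.imwrite(f"pics/{n}3.png",p); np.save(f"pics/{n}3.npy",dd); np.save(f"pics/{n}3c.npy",w,allow_pickle=True)
cv2.imwrite("pics/w3b.png",cv2.resize(cv2.imread("pics/wrist3.png"),(800,600),interpolation=cv2.INTER_CUBIC))
```

```text
0.0726
stop False
5.0667 [0.52806243 0.25219632 0.07646208] [0.34 0.02 0.88]
5.6667 [0.52831482 0.25212436 0.07717202] [-1.67 -0.74  4.61] 0.0215722615640725 [1.84158817e-04 7.01040653e-01 7.13121245e-01 2.42454185e-04]
6.4333 [0.52739191 0.25127635 0.19867688] [-0.22  0.3  -3.7 ] [ 0.21  0.05 -0.02] 0.021507505943809128
```

View pics/w3b.png

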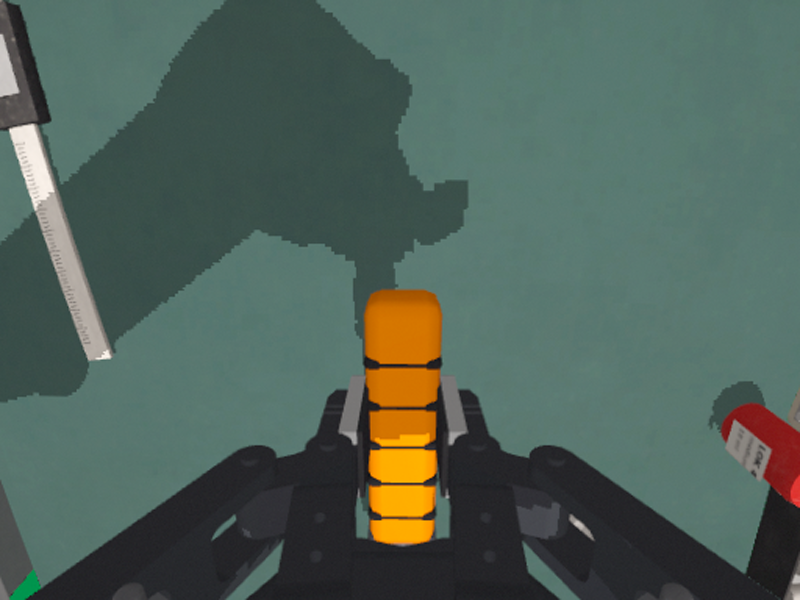

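View pics/side3.png

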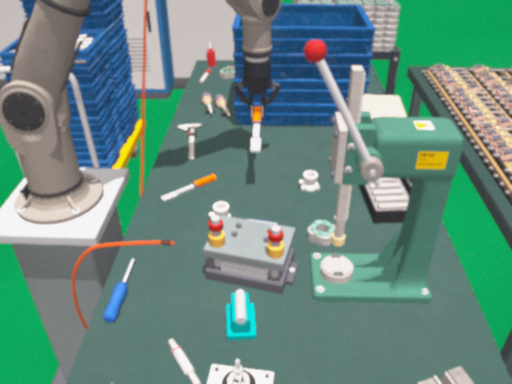

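The bar is held, with the handle between the pads at wrist (405,420). I'll check its pitch in the gripper by depth.

Run:
```python
from h import *
from cell import env,calibration
s=env.get_state(); M=R.from_quat(np.roll(s["orientation"],-1)).as_matrix(); t=s["tcp_pos"]
c=np.load("pics/wrist3c.npy",allow_pickle=True).item(); p=cv2.imread("pics/wrist3.png"); d=np.load("pics/wrist3.npy"); H=hsv(p)
m=(H[...,0]<25)&(H[...,1]>150)&(H[...,2]>120); m[:,:225]=0;m[:,290:]=0
m=cv2.erode(m.astype(np.uint8),np.ones((5,5)))
v,u=np.nonzero(m); P=(depthpts(c,np.c_[u,v],d)-t)@M
print("z fit",np.polyfit(P[:,0],P[:,2],1),"x range",P[:,0].min(),P[:,0].max(),"y fit",np.polyfit(P[:,0],P[:,1],1), np.median(P[:,2]))
v,u=np.nonzero((H[...,0]<25)&(H[...,1]>150)&(H[...,2]>120)&(np.arange(512)[None]>225)&(np.arange(512)[None]<290)); print("v",v.min())
E_=(onplane(c,[[(257),v.min()-.5]],t[2]-0.058)[0]-t)@M; print("handle end tool",E_)
c=np.load("pics/side3c.npy",allow_pickle=True).item(); p=cv2.imread("pics/side3.png"); d=np.load("pics/side3.npy"); H=hsv(p)
m=(H[...,1]<50)&(H[...,2]>180); m[:100]=0;m[160:]=0;m[:,:240]=0;m[:,275:]=0
v,u=np.nonzero(m); P=(depthpts(c,np.c_[u,v],d)); P=(P-t)@M; k=np.abs(P[:,2]-.07)<.04; P=P[k]; print("blade",len(P),P.min(0),P.max(0),np.polyfit(P[:,0],P[:,2],1))
```

```text
z fit [-0.04951647  0.05561555] x range -0.05160964925254757 0.08092106070896123 y fit [0.00250852 0.00103636] 0.055745125003304564
v 185
handle end tool [0.04320771 0.00088597 0.05793526]
blade 240 [-0.20286266 -0.01339081  0.0640253 ] [-0.05827488  0.01259094  0.0788425 ] [-0.04044933  0.06420767]
```

```bash
cat >> h.py <<'E'
HD=np.radians(-102.5); RC=np.array([0.5520,-0.1617,0.050]); SAG=0.02; LB=0.199; ZB=0.077
def tcp_for(phi,st,off,sag=None,RC=RC):
    """bar pitch phi (tip up +), tip horizontal distance st past ridge centre, off=clearance above ridge"""
    sag=SAG if sag is None else sag
    dr=np.array([np.cos(HD),np.sin(HD),0]); up=np.array([0,0,1.])
    tip=RC+dr*st+up*((0.010+off)/np.cos(phi)+st*np.tan(phi))
    _,bx,by,bz=toolM(HD,phi,1); Pg=tip-LB*bx
    Mt=toolM(HD,phi+sag,1)[0]
    return Pg-ZB*Mt[:,2], quat(Mt), tip
E
python3 - <<'E'
from h import *
from cell import env,kin,camera,calibration
D=np.radians
for phi,st,off in [(-18,-.05,.02),(-18,-.015,.003),(-18,.055,.003),(-14,.055,0),(0,.055,0),(8,.055,0),(14,.055,0)]:
    P,Q,t=tcp_for(D(phi),st,off); q=kin.inverse_kinematics(P,Q); print(phi,st,P.round(3),t.round(3),None if q is None else np.round(q,2))
P,Q,t=tcp_for(D(-18),-.06,.02); env.reach(P,Q)
P,Q,t=tcp_for(D(-18),-.005,.004); env.movel(P,velocity=0.15,rot=Q); print("exp tip",t)
s=env.get_state(); print(s["time"],s["tcp_pos"]-P,np.round(s["force"],2),np.round(s["qpos"],2))
for n in ("scene","side"):
    w=calibration(n); p,dd=camera(n); cv2.imwrite(f"pics/{n}4.png",p); np.save(f"pics/{n}4.npy",dd)
    print(n,proj(w,t))
p=cv2.imread("pics/scene4.png"); cv2.imwrite("pics/c4.png",cv2.resize(p[100:220,180:340],None,fx=5,fy=5,interpolation=cv2.INTER_CUBIC))
p=cv2.imread("pics/side4.png"); cv2.imwrite("pics/c4s.png",cv2.resize(p[150:300,170:330],None,fx=4,fy=4,interpolation=cv2.INTER_CUBIC))
E
```

```text
-18 -0.05 [0.599 0.05  0.233] [ 0.563 -0.113  0.098] [ 0.45  0.51 -0.68  1.82  0.05  0.81 -0.4 ]
-18 -0.015 [0.591 0.016 0.204] [ 0.555 -0.147  0.069] [ 0.5   0.54 -0.67  1.85  0.06  0.76 -0.35]
-18 0.055 [ 0.576 -0.052  0.181] [ 0.54  -0.215  0.046] [ 0.62  0.56 -0.67  1.88  0.07  0.75 -0.23]
-14 0.055 [ 0.578 -0.044  0.17 ] [ 0.54  -0.215  0.047] [ 0.54  0.56 -0.62  1.88  0.14  0.74 -0.32]
0 0.055 [ 0.584 -0.02   0.137] [ 0.54  -0.215  0.06 ] [ 0.26  0.58 -0.45  1.88  0.38  0.77 -0.62]
8 0.055 [ 0.585 -0.011  0.116] [ 0.54  -0.215  0.068] [ 0.13  0.61 -0.37  1.87  0.5   0.82 -0.77]
14 0.055 [ 0.586 -0.007  0.1  ] [ 0.54  -0.215  0.074] [ 0.04  0.65 -0.32  1.86  0.57  0.87 -0.87]
exp tip [ 0.5530822  -0.15681852  0.06634507]
7.925 [0.00014937 0.00137937 0.00028554] [ 0.46  1.1  -3.26] [ 0.51  0.54 -0.67  1.86  0.06  0.76 -0.33]
scene [[272.63784333 158.41829785]]
side [[261.65596432 217.73554412]]
```

View pics/c4.png

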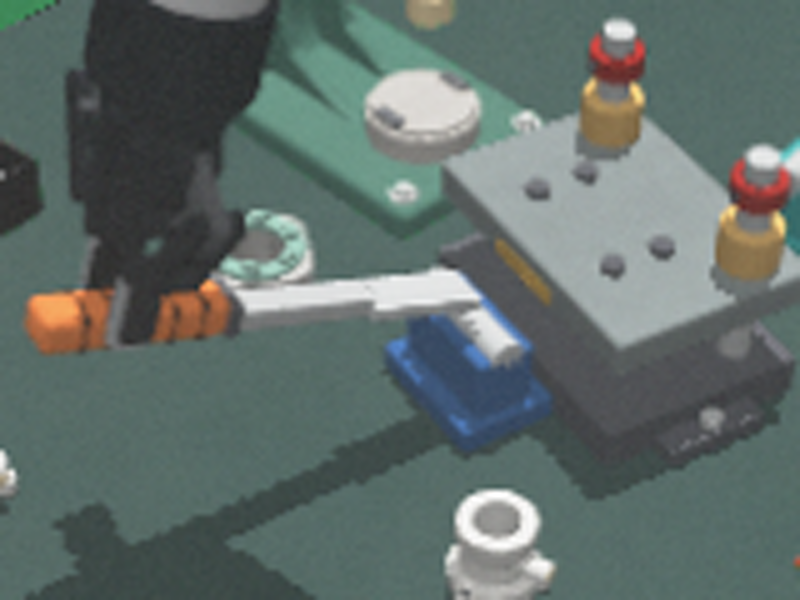

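View pics/c4s.png

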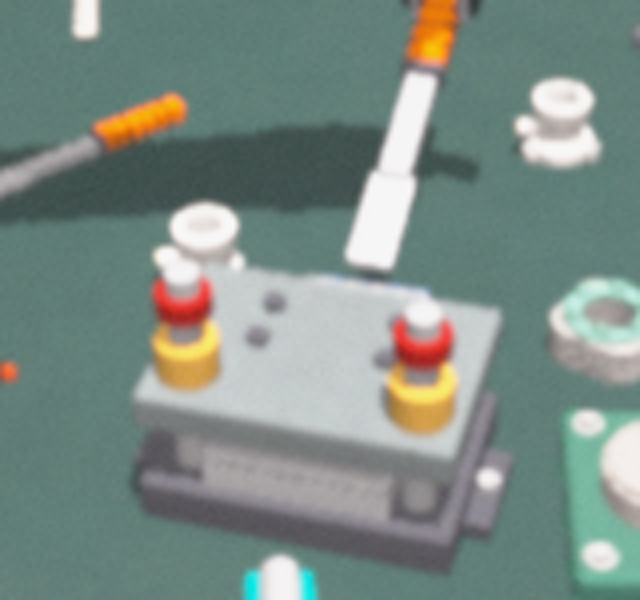

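Run:
```python
from h import *
from cell import calibration
cs,cd=calibration("scene"),calibration("side")
A=np.array([(450,268),(482,300)])/5+[180,100]-0.4; B=np.array([(393,270),(347,262)])/4+[170,150]-0.4
# scene left corner (far +x) -> side right corner
def tri(a,b):
    ra,ta=ext(cs); rb,tb=ext(cd)
    X=cv2.triangulatePoints(np.c_[ra,ta],np.c_[rb,tb],rays(cs,[a]).T,rays(cd,[b]).T); return (X[:3]/X[3]).ravel()
T=[tri(a,b) for a,b in zip(A,B)]; print(np.round(T,4).tolist(),np.mean(T,0).round(4),np.linalg.norm(T[0]-T[1]))
P,Q,t=tcp_for(np.radians(-18),-.005,.004); bz=toolM(HD,np.radians(-18),1)[3]; print("model top tip",(t+.008*bz).round(4))
d=np.load("pics/scene4.npy")
# line of bar top from scene depth
for z in (0.070,0.074): print(z,onplane(cs,A,z).round(4).tolist())
uv=np.array([[265,157],[268,158],[262,158],[258,159],[245,160],[240,160],[235,161]]);DP=depthpts(cs,uv,d); print(DP.round(4).tolist())
```

```text
[[0.5677, -0.1607, 0.0719], [0.5404, -0.1553, 0.072]] [ 0.554  -0.158   0.0719] 0.027748454586881435
model top tip [ 0.5525 -0.1592  0.074 ]
0.07 [[0.5698, -0.1622, 0.07], [0.5413, -0.1569, 0.07]]
0.074 [[0.5666, -0.1589, 0.074], [0.5381, -0.1536, 0.074]]
[[0.5568, -0.1332, 0.0825], [0.5503, -0.1374, 0.081], [0.5569, -0.123, 0.0853], [0.5561, -0.1087, 0.0909], [0.5626, -0.0724, 0.1051], [0.5684, -0.0617, 0.1077], [0.568, -0.046, 0.1141]]
```

Triangulated tip matches the model to 2 mm, and the bar is centred over the ridge. Inserting now.

Run:
```python
from h import *
from cell import env,kin,camera,calibration
P,Q,t=tcp_for(np.radians(-18),.056,.004); st=env.movel(P,velocity=0.06,rot=Q,stop_force=8)
s=env.get_state(); print(st,s["time"],(s["tcp_pos"]-P).round(4),np.round(s["force"],2),np.round(s["torque"],2))
for n in ("scene","side"):
    p,dd=camera(n); cv2.imwrite(f"pics/{n}5.png",p); np.save(f"pics/{n}5.npy",dd)
p=cv2.imread("pics/scene5.png"); cv2.imwrite("pics/c5.png",cv2.resize(p[100:220,180:340],None,fx=5,fy=5,interpolation=cv2.INTER_CUBIC))
```

```text
True 8.6667 [0.0062 0.029  0.009 ] [ 1.91  2.01 -2.63] [ 0.29 -0.33  0.08]
```

View pics/c5.png

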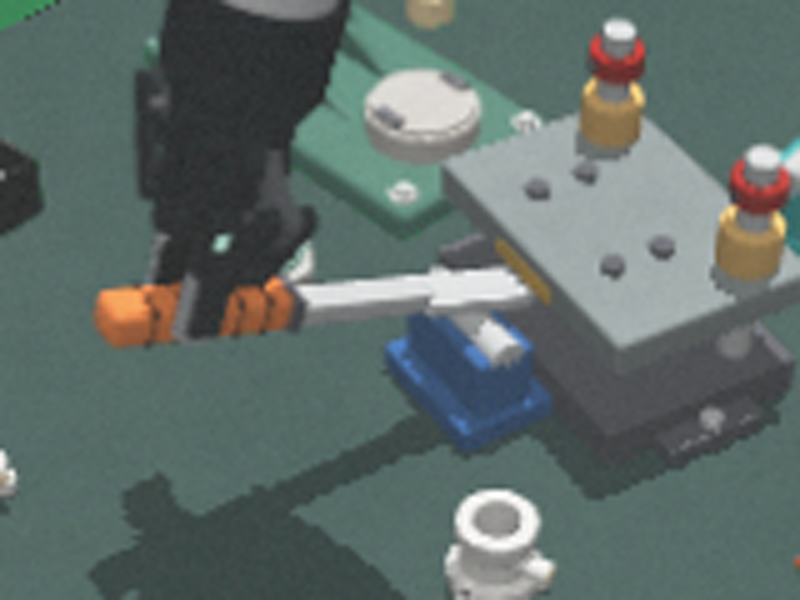

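The tip stopped 4–5 mm short of the edge at about 64 mm high, which is the plate's face height, so it's slightly too high. I'll back off, pitch lower and re-enter.

Run:
```python
from h import *
from cell import env,kin,camera,calibration
D=np.radians
def pr(tag,P): 
    s=env.get_state(); print(tag,round(s["time"],2),(s["tcp_pos"]-P).round(4),np.round(s["force"],2),np.round(s["torque"],2))
P,Q,t=tcp_for(D(-20.5),.018,.005); st=env.movel(P,velocity=0.06,rot=Q); pr(st,P)
P,Q,t=tcp_for(D(-20.5),.018,.001); st=env.movel(P,velocity=0.03,rot=Q,stop_force=6); pr(st,P)
P0=env.get_state()["tcp_pos"]
bx=toolM(HD,D(-20.5),1)[1]
P=P0+bx*0.038/np.cos(D(20.5)); st=env.movel(P,velocity=0.03,stop_force=10); pr(st,P)
for n in ("scene","side"):
    p,dd=camera(n); cv2.imwrite(f"pics/{n}6.png",p)
p=cv2.imread("pics/scene6.png"); cv2.imwrite("pics/c6.png",cv2.resize(p[100:220,180:340],None,fx=5,fy=5,interpolation=cv2.INTER_CUBIC))
```

```text
False 9.11 [-0.0002 -0.0009 -0.0003] [-0.94  0.41 -3.51] [-0.38  0.05  0.01]
False 9.4 [-0.0004  0.0001 -0.0006] [ 0.56  0.22 -3.33] [-0.35  0.03  0.01]
False 10.91 [0.0001 0.0003 0.0001] [ 0.02 -0.96 -3.86] [-0.33  0.02  0.03]
```

View pics/c6.png

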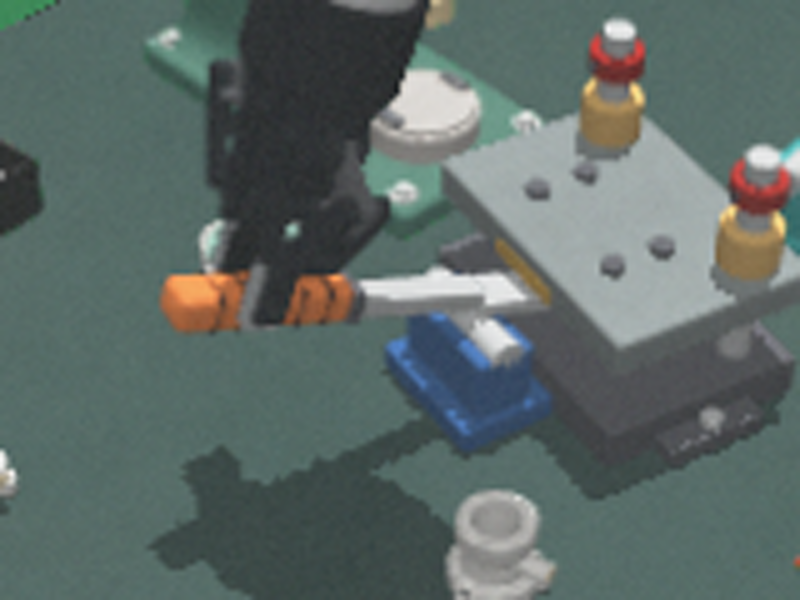

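Blade is in, its step just behind the ridge at crop (485,290). Next, seat it on the ridge and pry in small force-monitored steps.

```bash
cat > pry.py <<'E'
from h import *
from cell import env,kin,camera,calibration
import json,sys
D=np.radians
def run(phi0,phi1,step,st,off,fhi,log=1,vel=0.04,target=None):
    phi=phi0; dr=np.array([np.cos(HD),np.sin(HD)])
    while phi<phi1-1e-6:
        phi=min(phi+step,phi1)
        P,Q,t=tcp_for(D(phi),st,off); env.movel(P,velocity=vel,rot=Q)
        s=env.get_state(); f=np.array(s["force"]); 
        ax=f[:2]@dr; lat=f[1]*dr[0]-f[0]*dr[1]
        if log: print(f"phi {phi:.1f} off {off*1e3:.2f} Fz {f[2]:.1f} ax {ax:.1f} lat {lat:.1f} tx {s['torque'][0]:.2f} err {(s['tcp_pos'][2]-P[2])*1e3:.2f} t {s['time']:.2f}")
        if np.linalg.norm(f)>fhi: print("STOP force"); break
        if f[2]>24: off+=0.0003
        elif f[2]<-6: off-=0.0005
    json.dump(dict(phi=phi,st=st,off=off),open("st.json","w")); return phi,off
E
python3 - <<'E'
from pry import *
P,Q,t=tcp_for(D(-20.5),.056,-.006); hit=env.movel(P,velocity=0.015,stop_force=4)
s=env.get_state(); dz=s["tcp_pos"][2]-P[2]; off=-.006+dz*np.cos(D(20.5)); print(hit,"off at contact",off,np.round(s["force"],2))
run(-20.5,-6,1.0,.056,off,40)
p,_=camera("scene"); cv2.imwrite("pics/c7.png",cv2.resize(p[100:220,180:340],None,fx=5,fy=5,interpolation=cv2.INTER_CUBIC))
E
```

```text
True off at contact -0.005125366178177647 [0.86 1.39 1.91]
phi -19.5 off -5.13 Fz 1.9 ax 0.9 lat -0.2 tx -0.87 err 0.10 t 11.68
phi -18.5 off -5.13 Fz 1.5 ax 1.9 lat -0.3 tx -0.93 err -0.01 t 11.93
phi -17.5 off -5.13 Fz 1.2 ax 1.1 lat -0.6 tx -0.92 err -0.01 t 12.18
phi -16.5 off -5.13 Fz 1.0 ax 0.7 lat 0.3 tx -0.83 err -0.01 t 12.43
phi -15.5 off -5.13 Fz 1.6 ax 1.1 lat -0.2 tx -0.75 err 0.05 t 12.68
phi -14.5 off -5.13 Fz 1.2 ax 1.1 lat -0.7 tx -0.68 err 0.04 t 12.93
phi -13.5 off -5.13 Fz 1.6 ax 1.7 lat 0.1 tx -0.74 err 0.04 t 13.18
phi -12.5 off -5.13 Fz 1.8 ax 0.3 lat -0.5 tx -0.70 err 0.05 t 13.43
phi -11.5 off -5.13 Fz 1.6 ax -0.2 lat 0.2 tx -0.73 err 0.00 t 13.68
phi -10.5 off -5.13 Fz 1.8 ax 0.1 lat -0.3 tx -0.72 err 0.01 t 13.93
phi -9.5 off -5.13 Fz 1.3 ax 1.2 lat 0.2 tx -0.77 err -0.03 t 14.18
phi -8.5 off -5.13 Fz 4.7 ax 3.8 lat -0.6 tx -1.21 err 0.18 t 14.43
phi -7.5 off -5.13 Fz 9.7 ax 6.0 lat -1.6 tx -1.20 err 0.63 t 14.68
phi -6.5 off -5.13 Fz 10.3 ax 6.7 lat -1.8 tx -1.21 err 0.78 t 14.93
phi -6.0 off -5.13 Fz 10.8 ax 6.3 lat -1.4 tx -1.32 err 0.88 t 15.18
```

View pics/c7.png

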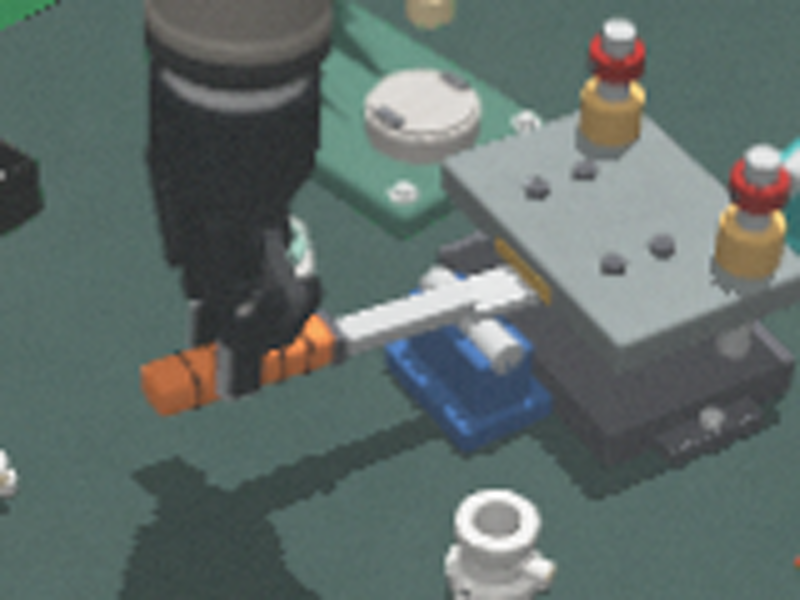

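Run:
```python
from pry import *
j=json.load(open("st.json"))
run(j["phi"],7,1.0,j["st"],j["off"],40)
p,_=camera("scene"); cv2.imwrite("pics/c8.png",cv2.resize(p[100:220,180:340],None,fx=5,fy=5,interpolation=cv2.INTER_CUBIC)); cv2.imwrite("pics/scene8.png",p)
p,_=camera("side"); cv2.imwrite("pics/side8.png",p);cv2.imwrite("pics/c8s.png",cv2.resize(p[170:300,170:330],None,fx=4,fy=4,interpolation=cv2.INTER_CUBIC))
```

```text
phi -5.0 off -5.13 Fz 11.3 ax 6.6 lat -2.4 tx -1.35 err 0.89 t 15.47
phi -4.0 off -5.13 Fz 11.3 ax 6.6 lat -0.9 tx -1.43 err 0.92 t 15.72
phi -3.0 off -5.13 Fz 11.1 ax 6.9 lat -2.4 tx -1.54 err 0.99 t 15.97
phi -2.0 off -5.13 Fz 12.6 ax 7.6 lat -1.3 tx -1.56 err 1.10 t 16.23
phi -1.0 off -5.13 Fz 16.1 ax 8.7 lat -2.7 tx -1.56 err 1.57 t 16.48
phi 0.0 off -5.13 Fz 19.3 ax 9.3 lat -2.0 tx -1.65 err 1.86 t 16.73
phi 1.0 off -5.13 Fz 20.2 ax 9.1 lat -2.9 tx -1.67 err 2.03 t 16.98
phi 2.0 off -5.13 Fz 20.1 ax 9.4 lat -4.2 tx -1.62 err 2.13 t 17.23
phi 3.0 off -5.13 Fz 20.8 ax 8.7 lat -2.4 tx -1.72 err 2.26 t 17.48
phi 4.0 off -5.13 Fz 21.2 ax 8.6 lat -3.4 tx -1.80 err 2.31 t 17.73
phi 5.0 off -5.13 Fz 21.6 ax 7.6 lat -3.2 tx -1.80 err 2.39 t 17.98
phi 6.0 off -5.13 Fz 22.1 ax 7.8 lat -2.0 tx -1.83 err 2.46 t 18.23
phi 7.0 off -5.13 Fz 22.1 ax 7.4 lat -2.6 tx -1.80 err 2.55 t 18.48
```

View pics/c8.png

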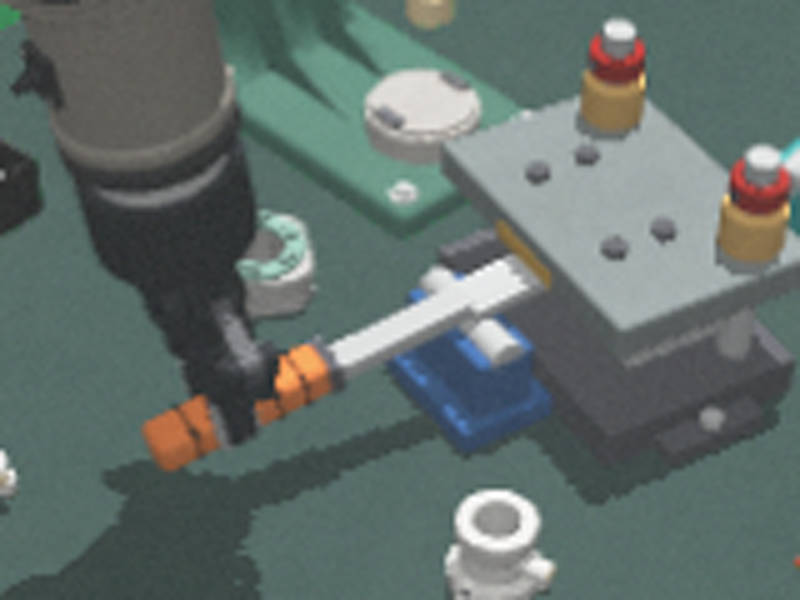

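View pics/c8s.png

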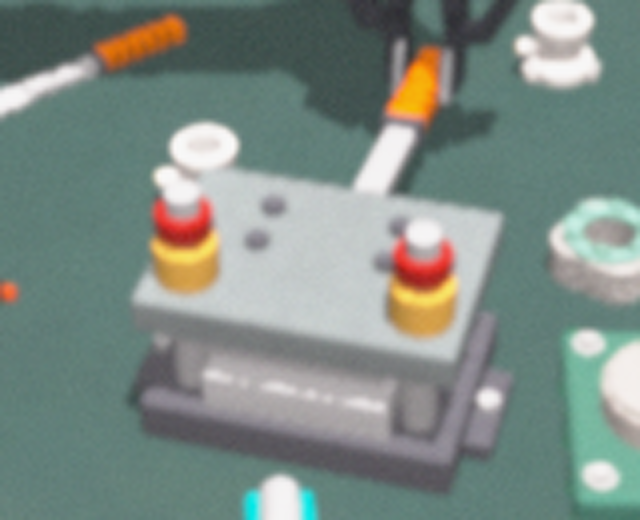

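Plate has risen most of the way: brass nearly meets red, the fulcrum and parts are unmoved, force steady at 22 N. Finer steps until the force jumps.

Run:
```python
from pry import *
j=json.load(open("st.json"))
run(j["phi"],13,0.5,j["st"],j["off"],31)
p,_=camera("scene"); cv2.imwrite("pics/c9.png",cv2.resize(p[100:220,180:340],None,fx=5,fy=5,interpolation=cv2.INTER_CUBIC)); cv2.imwrite("pics/scene9.png",p)
p,_=camera("side"); cv2.imwrite("pics/side9.png",p);cv2.imwrite("pics/c9s.png",cv2.resize(p[190:270,195:290],None,fx=7,fy=7,interpolation=cv2.INTER_CUBIC))
```

```text
phi 7.5 off -5.13 Fz 23.0 ax 7.2 lat -3.5 tx -1.83 err 2.70 t 18.82
phi 8.0 off -5.13 Fz 23.1 ax 7.1 lat -2.9 tx -1.90 err 2.71 t 19.07
phi 8.5 off -5.13 Fz 23.4 ax 7.0 lat -2.8 tx -1.82 err 2.72 t 19.32
phi 9.0 off -5.13 Fz 24.1 ax 7.5 lat -3.2 tx -1.79 err 2.82 t 19.57
phi 9.5 off -4.83 Fz 23.3 ax 7.6 lat -3.7 tx -1.72 err 2.78 t 19.82
phi 10.0 off -4.83 Fz 24.2 ax 6.5 lat -3.4 tx -1.74 err 2.73 t 20.07
phi 10.5 off -4.53 Fz 23.5 ax 4.9 lat -2.7 tx -1.65 err 2.80 t 20.32
phi 11.0 off -4.53 Fz 23.5 ax 5.5 lat -3.7 tx -1.62 err 2.79 t 20.57
phi 11.5 off -4.53 Fz 22.9 ax 4.9 lat -3.2 tx -1.62 err 2.76 t 20.82
phi 12.0 off -4.53 Fz 23.0 ax 4.6 lat -3.1 tx -1.66 err 2.84 t 21.07
phi 12.5 off -4.53 Fz 29.0 ax 5.4 lat -5.1 tx -1.70 err 3.46 t 21.32
phi 13.0 off -4.23 Fz 33.8 ax 5.0 lat -5.6 tx -1.65 err 3.95 t 21.57
STOP force
```

View pics/c9.png

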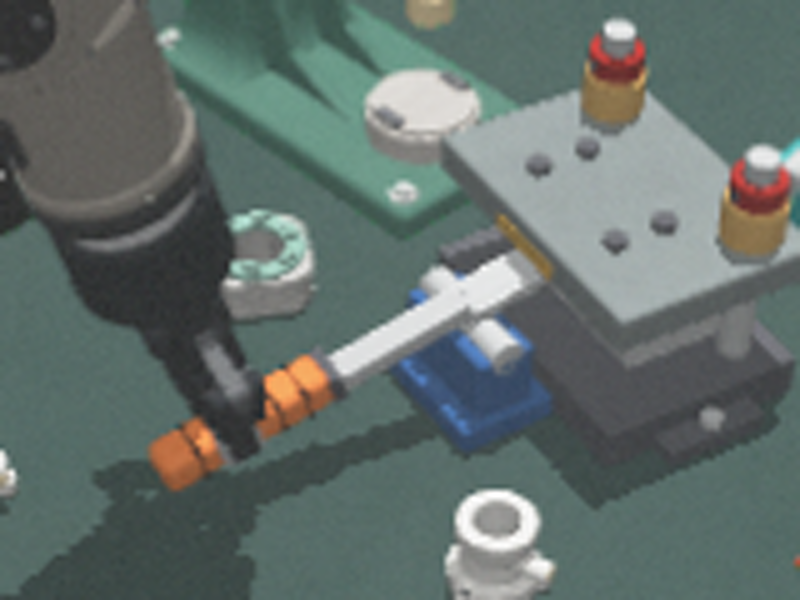

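View pics/c9s.png

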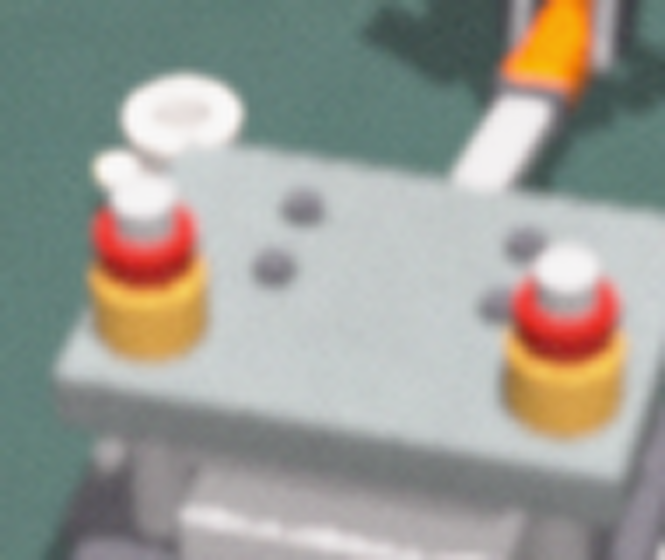

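Force jumped from 23 to 34 N and the brass touches the red collars in both views, so the plate is at the stop. Unload and withdraw.

Run:
```python
from pry import *
def pr(tag): 
    s=env.get_state(); print(tag,round(s["time"],2),s["tcp_pos"].round(4),np.round(s["force"],2),np.round(s["torque"],2))
for phi in (12,11,9,6,3,1):
    P,Q,t=tcp_for(D(phi),.056,-.0043); env.movel(P,velocity=0.06,rot=Q); pr(phi)
P,Q,t=tcp_for(D(1),.056,.0005); print(env.movel(P,velocity=0.04,rot=Q,stop_force=8)); pr("up")
for n in ("scene","side"):
    p,_=camera(n); cv2.imwrite(f"pics/{n}10.png",p)
    if n=="scene": cv2.imwrite("pics/c10.png",cv2.resize(p[100:220,180:340],None,fx=5,fy=5,interpolation=cv2.INTER_CUBIC))
    else: cv2.imwrite("pics/c10s.png",cv2.resize(p[190:270,195:290],None,fx=7,fy=7,interpolation=cv2.INTER_CUBIC))
```

```text
12 21.93 [ 0.5868 -0.0106  0.104 ] [-5.04 -3.89 22.9 ] [-1.45  0.88 -0.6 ]
11 22.18 [ 0.5862 -0.0114  0.1054] [-1.39 -5.23 12.31] [-1.4   0.25 -0.32]
9 22.43 [ 0.5853 -0.0114  0.1094] [-0.15 -1.48  1.02] [-0.61 -0.01  0.09]
6 22.72 [ 0.5848 -0.0134  0.1171] [ 0.22 -0.5   1.82] [-0.27 -0.01  0.08]
3 23.01 [ 0.5841 -0.017   0.1248] [-0.22 -1.16  1.2 ] [-0.44 -0.04  0.1 ]
1 23.26 [ 0.5835 -0.0193  0.1299] [-0.08  0.17  0.65] [-0.46 -0.01  0.02]
False
up 23.52 [ 0.5832 -0.0189  0.1345] [-0.96 -0.81 -4.33] [ 0.33 -0.06 -0.02]
```

View pics/c10.png

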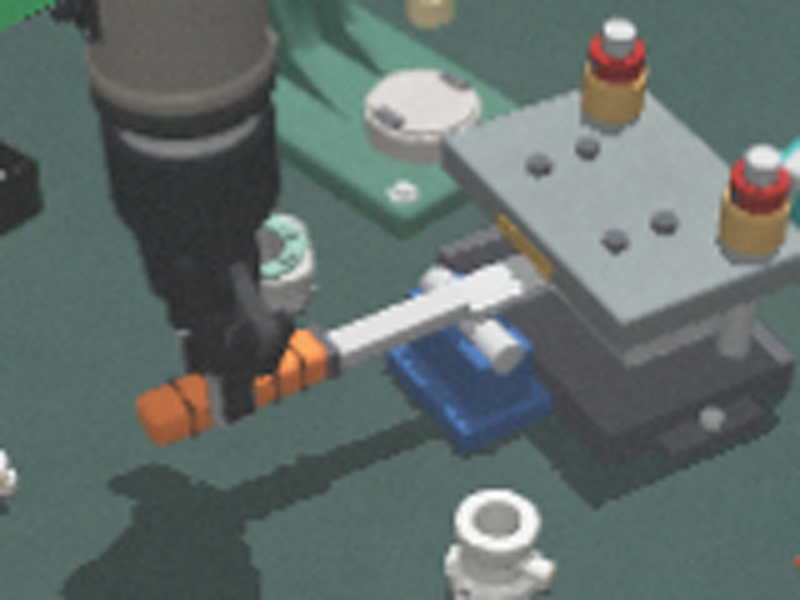

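View pics/c10s.png

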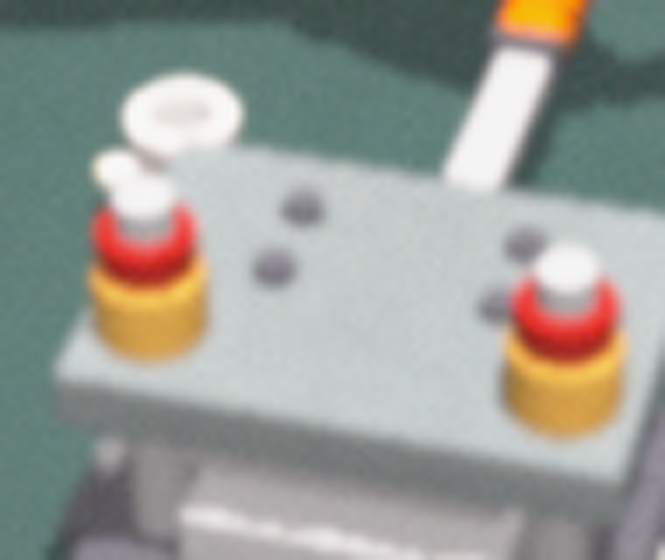

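Run:
```python
from pry import *
def pr(tag): 
    s=env.get_state(); print(tag,round(s["time"],2),s["tcp_pos"].round(4),np.round(s["force"],2),np.round(s["torque"],2))
dr=np.array([np.cos(HD),np.sin(HD),0])
P=env.get_state()["tcp_pos"]-dr*0.032+np.array([0,0,0.001]); print(env.movel(P,velocity=0.06,stop_force=8)); pr("out")
P=P-dr*0.03+np.array([0,0,0.03]); print(env.movel(P,velocity=0.1,stop_force=10)); pr("up")
P=P-dr*0.04+np.array([0,0,0.05]); env.movel(P,velocity=0.15); pr("up2")
for n in ("scene","side"):
    w=calibration(n); p,dd=camera(n); cv2.imwrite(f"pics/{n}11.png",p); np.save(f"pics/{n}11.npy",dd)
```

```text
False
out 24.31 [0.59   0.0121 0.1354] [-0.02  0.29 -3.39] [ 0.3 -0.1  0. ]
False
up 24.88 [0.5966 0.0417 0.1658] [ 0.56  0.34 -4.19] [ 0.21 -0.03  0.02]
up2 25.46 [0.6047 0.0795 0.2147] [-0.73 -1.25 -4.36] [ 0.29 -0.09 -0.  ]
```

View pics/scene11.png

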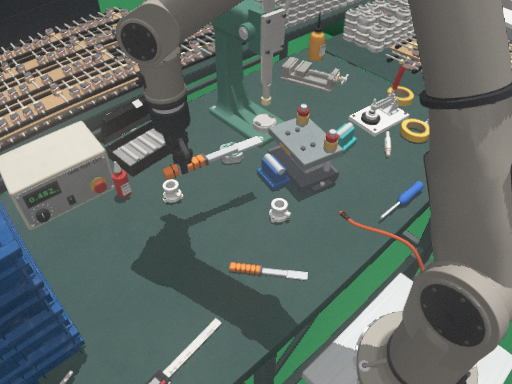

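View pics/side11.png

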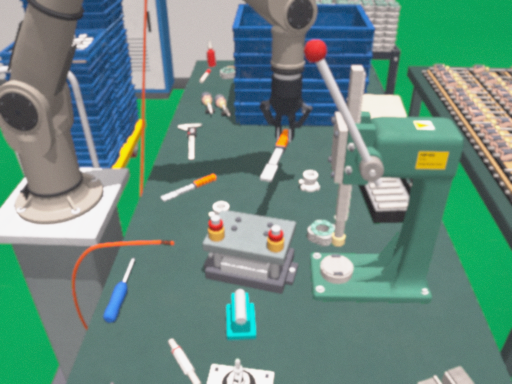

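Plate stays up and the bar is clear. Move over the original free spot and measure the bar's tilt in the gripper.

Run:
```python
from pry import *
h=np.radians(-89.0); Q=quat(toolM(h,0,1)[0])
env.reach(np.array([0.5281,0.257,0.17]),Q)
s=env.get_state(); M=R.from_quat(np.roll(s["orientation"],-1)).as_matrix(); t=s["tcp_pos"]; print(s["time"],t)
for n,box in (("scene",(120,320,100,290)),("side",(90,170,235,285))):
    c=calibration(n); p,d=camera(n); cv2.imwrite(f"pics/{n}12.png",p); H=hsv(p)
    m=((H[...,1]<50)&(H[...,2]>170))|((H[...,0]<25)&(H[...,1]>150)&(H[...,2]>110)); b=np.zeros_like(m); b[box[0]:box[1],box[2]:box[3]]=1; m=cv2.erode((m&b).astype(np.uint8),np.ones((3,3)))
    v,u=np.nonzero(m); P=(depthpts(c,np.c_[u,v],d)-t)@M; P=P[(np.abs(P[:,1])<.02)&(P[:,0]<.06)&(P[:,0]>-.22)&(P[:,2]>.03)&(P[:,2]<.1)]
    print(n,len(P))
    for a,b2 in ((-.20,-.17),(-.17,-.14),(-.13,-.10),(-.10,-.06),(-.05,-.02),(.01,.04)):
        k=(P[:,0]>a)&(P[:,0]<b2); 
        if k.sum()>3: print((a+b2)/2,k.sum(),np.median(P[k,2]).round(4),np.percentile(P[k,2],15).round(4))
```

```text
26.375 [0.52824588 0.25649169 0.16960468]
scene 414
-0.185 67 0.0714 0.0703
-0.15500000000000003 87 0.0713 0.0701
-0.115 53 0.067 0.066
-0.08 67 0.0673 0.066
-0.035 31 0.0599 0.0584
0.025 91 0.0588 0.0574
side 242
-0.185 55 0.0711 0.0702
-0.15500000000000003 48 0.0709 0.0694
-0.115 31 0.0665 0.0652
-0.08 30 0.0662 0.065
-0.035 28 0.0599 0.0587
0.025 6 0.059 0.0572
```

View pics/scene12.png

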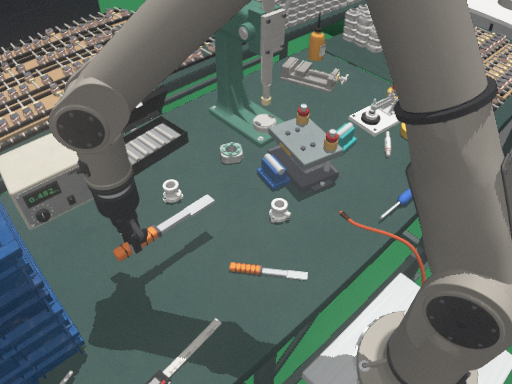

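Underside is level in the tool (about 79 mm ahead at blade, shank and handle). Lay it down.

Run:
```python
from pry import *
def pr(tag): 
    s=env.get_state(); print(tag,round(s["time"],2),s["tcp_pos"].round(4),np.round(s["force"],2),s["opening"])
P=np.array([0.5281,0.257,0.10]); env.movel(P,velocity=0.15); pr("a")
P[2]=0.0765; print(env.movel(P,velocity=0.025,stop_force=4)); pr("down")
env.grip(0.085); pr("open")
P=env.get_state()["tcp_pos"].copy(); P[2]=0.24; env.movel(P,velocity=0.15); pr("up")
env.dwell(0.3)
for n in ("scene","side","wrist"):
    p,dd=camera(n); cv2.imwrite(f"pics/{n}13.png",p); np.save(f"pics/{n}13.npy",dd)
p=cv2.imread("pics/scene13.png"); cv2.imwrite("pics/c13.png",cv2.resize(p[100:290,100:350],None,fx=3.1,fy=3.1,interpolation=cv2.INTER_CUBIC))
c=calibration("scene"); d=np.load("pics/scene13.npy"); print("plate z",depthpts(c,np.array([[290,146],[300,146],[305,140]]),d).round(4).tolist())
p=cv2.imread("pics/side13.png");cv2.imwrite("pics/c13s.png",cv2.resize(p[190:270,195:290],None,fx=7,fy=7,interpolation=cv2.INTER_CUBIC))
```

```text
a 27.09 [0.5286 0.2571 0.1004] [ 0.54  0.71 -4.12] 0.02197553921212511
True
down 27.95 [0.5279 0.2569 0.0772] [-0.66  0.37  5.85] 0.021864256447619503
open 28.58 [0.527  0.2564 0.0761] [-0.69  0.84  0.42] 0.08486942118807561
up 29.82 [0.5266 0.256  0.239 ] [-0.54  0.84 -0.22] 0.08532478060824207
plate z [[0.5298, -0.193, 0.1012], [0.5135, -0.2121, 0.1006], [0.5222, -0.2404, 0.0994]]
```

View pics/c13.png

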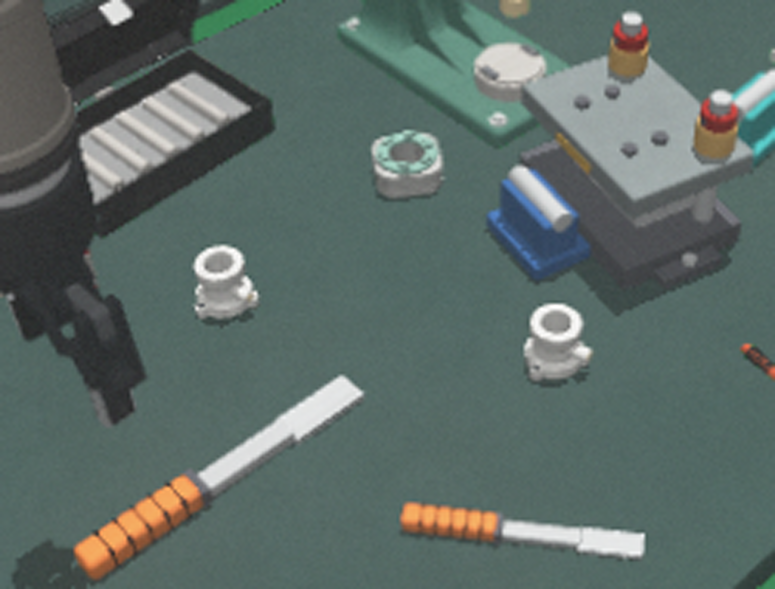

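View pics/c13s.png

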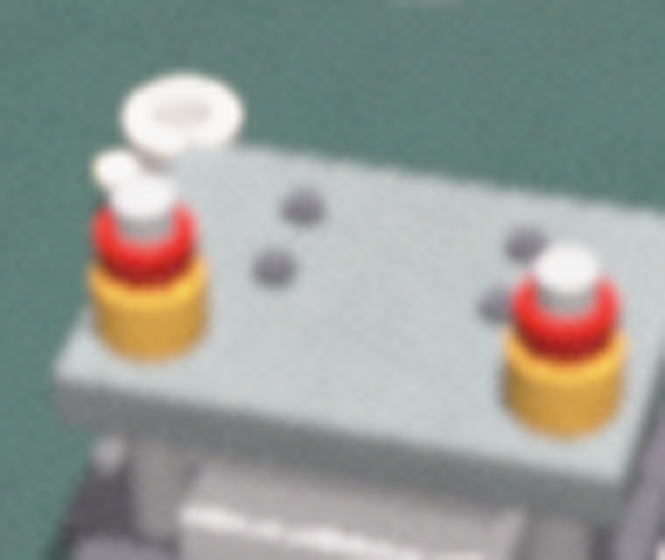

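Bar lies flat and the collars are touched. A quick before/after comparison, then hand in.

Run:
```python
from h import *
from cell import env,calibration,job
c=calibration("scene"); a,b=[cv2.imread(f"pics/scene{i}.png") for i in (0,13)]; da,db=[np.load(f"pics/scene{i}.npy") for i in (0,13)]
for n,(x0,x1,y0,y1) in dict(fulc=(255,275,160,190),castA=(160,186,176,206),castB=(267,294,195,226),stat=(217,246,138,168)).items():
    A,B=[cv2.GaussianBlur(i[y0:y1,x0:x1],(3,3),0).astype(np.float32).mean(2) for i in (a,b)]
    print(n,"shift",np.round(cv2.phaseCorrelate(A,B)[0],2),"absdiff",np.abs(A-B).mean().round(1))
uv=np.array([[u,v] for u in range(294,312,2) for v in range(140,158,2)])
for d in (da,db): print("plate z",np.median(depthpts(c,uv,d)[:,2]).round(4))
job.job_done(); s=env.get_state(); print(s["time"])
```

```text
fulc shift [-0.02  0.03] absdiff 2.6
castA shift [ 0.43 -0.02] absdiff 3.2
castB shift [0.43 0.03] absdiff 3.5
stat shift [ 0.27 -0.02] absdiff 3.5
plate z 0.0854
plate z 0.1012
the job is handed in; nothing more can be done
the job is handed in; nothing more can be done
```

The upper plate is up against both red stop collars, and the pry bar is lying flat on the free bench. I handed the job in at about 30 s of the 67 s allowed.

I used the larger orange bar, set its tip under the plate's front edge over the blue fulcrum, and levered the plate up. I stopped when the handle force jumped from about 23 N to 34 N. I then unloaded the bar, drew it out and laid it at about its original spot, its tip roughly 0.2 m from the fulcrum.

**Last checks**
- **Plate rise:** depth readings put the plate top at 85.4 mm before and 101.2 mm after, a rise of 15.8 mm against the 16 mm stop. Both views show the brass bushings against the red collars, and they stayed there after the bar came out.
- **Fulcrum:** it shifted less than 0.05 px between the first and last pictures.
- **Loose parts:** the two castings and the stator pack read shifts of 0.3–0.4 px. Their overall picture difference is about the same as the fulcrum's (3.2–3.5 against 2.6), so I take this as image noise. I could not confirm it more finely than that.

**What went wrong or disagreed**
- **First insertion:** it went in slightly too high. It stopped at the 8 N limit just short of the slot, probably because the blade touched the plate's front face lightly. I backed off, tilted the bar lower, and it went in cleanly.
- **Seating height:** the bar met the ridge about 5 mm lower than my model predicted. I corrected for that from the contact force.
- **Cameras:** the scene and wrist cameras disagreed by 3–5 mm, so I worked from the wrist camera throughout.

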